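# Open the insulated flask

### The arm

A 7-joint arm with a two-finger parallel gripper is mounted at the origin on the work surface. World frame = base frame: x ahead of the robot, y to its left, z up, the work surface at z = 0. Lengths are in m, angles in degrees, forces in N, time in s.
With the tool pointing down it reaches from about 0.35 to 0.9 m from the base axis. Payload 8.1 kg.
Tool frame: the origin (TCP) lies at the very end of the fingers, on their centre line; the grasp point (between the pads) lies 19 mm behind it; z points along the fingers, y is the line along which they close (so a half turn about z gives the same grasp; the last joint's range is limited). The gripper opens to 85 mm and grips with 20 to 120 N. Pads are 22 mm wide; open, the fingers measure 114 mm over their backs; the gripper's body (76 mm by 85 mm) begins 54 mm behind the grasp point. The pads swing forward as they close: fully open they stand 13 mm farther back than shut.
Start: joints at [-70.852, 24.895, 1.432, 90.138, -0.665, 64.973, -4.303], TCP at [0.264, 0.566, 0.231] pointing down, gripper open.
Joint ranges: [-149.89, 149.89], [-25.12, 119.58], [-72.63, 75.52], [4.76, 147.25], [-75.54, 255.54], [6.69, 114.76], [-157.13, 157.13]. Speed limits (degrees/s): [127.2, 127.2, 172.46, 172.46, 180, 180, 180].

### API

Orientations are given as a 3x3 rotation matrix whose columns are the frame's x, y, z axes.
In Python, from plant import ctrl, get_image, get_calibration, finish_job gives the robot as it stands. The module is installed in compiled form; this text tells all that it offers.
- The arm moves only by the shell command python3 -m handwheel 'ROWS'. ROWS is JSON, a list that holds one entry, the list of rows, each a list of 5 numbers: the opening, from -1 (shut) to 1 (fully open), then the shift along the tool's x, y, z in mm, then the turn about the tool's z in rad. A call has exactly 10 rows; each row is the pose to reach, as a shift and turn from the pose commanded when the call began, along the tool's axes at that moment; what a row does not reach only later rows make up. A row lasts 1/10 s, in which the tool goes at most 50 mm and 8.59 degrees, less where a joint would pass 70% of its speed; a pose out of reach is approached as far as the arm can. A call with a gripper value outside its range is refused whole. The fingers move at their own pace and stop on an object; the grip force is fixed at half the most. Time passes only in rows, so rows that repeat a pose let the fingers close, or fill a call up. It gives the time, the measured TCP pose, the force, the opening and the grip force at its end, in the units of the state.
- ctrl.observe(): the state, without advancing time (a new reading comes with each control period).
- get_image(name): name is "scene" or "side" or "wrist"; returns the picture (480x640x3 uint8, red, green, blue); there is no depth.
- get_calibration(name): a dict with "intrinsics" (3x3 intrinsics, pixels), "dist" ([k1, k2, p1, p2, k3] as OpenCV has them; the pictures are not rectified), "R" (3x3) and "t" (3): a world point X has camera coordinates R X + t; the wrist camera has in their place "hand_eye" (4x4, takes a point from camera to tool coordinates, whose origin is the TCP and whose axes are the flange's). Camera axes: x right, y down, z forward; pixel columns grow to the right and rows downward; lengths in m; the calibration is good to about 2 mm. A picture is of the moment at which its call begins: read the wrist's pose just before it. get_calibration takes no time and is no camera call.
- finish_job(): hands the job in; it is judged then, once.
The state is a dict: "time_s": time; "q": joint angles; "qd": joint speeds; "effort": joint torques, N m; "eef_pos": TCP position; "tool_rot": TCP orientation; "wrist_force": force on the tool from outside, world axes, zero at the start; "moment": the same for the moment, N m; "grip_width": finger opening in m; "gripper_force": force on a finger pad.
Only numpy, scipy, OpenCV 4.12 (cv2) and the standard library are available. Lean on these libraries where they do the work, as an engineer would, in place of code of your own. Each camera call takes 0.05 s, during which the arm holds its last target. There are 200 camera calls.

### The job

The stock flask has to be opened for refilling. Fold its locking tab fully upright, turn the stopper anticlockwise by the upright tab and feel for the point where it comes free, never forcing it against the neck; then lift it out and set it down gently, standing upright, in the small steel tray; leave everything else where it is.

Things in the scene. Friction and masses are not known exactly. Their poses are not given: they have to be found in the camera images.
- flask: Round stainless insulated flask, 157 mm across, 190 mm high, full, heavy and fixed to the bench. Origin at the centre of its underside, z up; the stopper sits on its axis. A black collar 115 mm across, with an 85 mm opening, surrounds its mouth. More than 30 N between stopper and flask (pulling while it is still held, pressing down, twisting against the stop) damages the neck.
- mouth (a point): Centre of the mouth, 190 mm up, level with the collar's top. Hidden in the neck: a coarse right-hand thread, then a level groove under a retaining rim with two oppopoint gaps. The stopper lifts out only with its lugs under the gaps, a window of 0.24 rad that begins after 1.0 to 2.2 rad of turn, different each time; turned past it, it is held again, and 0.4 rad on is a hard stop.
- stopper: Black screw stopper, about 0.2 kg with its tab: disc 80 mm across, 8 mm thick, top 30 mm above the origin and about level with the collar, over a plug 58 mm across, 22 mm long; two oppopoint lugs on the plug reach 35 mm from the axis. Origin at the centre of the plug's flat underside, z up, x along the folded tab towards its nose. Unscrews anticlockwise seen from above.
- stopper_top (a point): Centre of the stopper's top, 30 mm above its origin. A springy seal under the plug pushes it up with about 5 N at first. Turning takes up to 0.2 N m; in the thread it rises 1.8 mm per rad (0.5 to 2.7 mm in all), then turns freely in the groove. Everywhere it has about 2 mm of play up and down and 1.5 mm sideways; pulled up lightly, it is stopped by the rim except at the gaps.
- tab (a joint): Angle of the steel tab hinged across the middle of the stopper: 0 folded flat, 1.57 fully upright (end stop). Stiff hinge: it stays at any angle; folding it takes about 0.1 N m. Folded, the tab locks the stopper: its nose lies between two 9 mm high ears on the collar.
- tab_hinge (a point): Middle of the tab's hinge axis, on the stopper's axis, 35.5 mm above its origin; the axis runs along the stopper's y. A cheek at y = +-16 mm, 4 mm thick and 10 mm long, stands 9 mm above the stopper's top at each end. Upright, the tab is a wing over the stopper's axis, its top 55 mm above the stopper's top, its broad faces looking along the stopper's x.
- tab_end (a point): Middle of the tab's width and thickness, 26 mm from the hinge axis; moves with the tab, x from hinge to nose. The tab is a plate 26 mm wide, 9 mm thick, reaching 37 mm from the hinge, then a nose 12 mm wide as far as 50 mm. Folded, its underside is 1 mm above the stopper's top; the collar's ears (8 to 14 mm either side) start 44 mm from the hinge.
- tray: Shallow rectangular stainless tray, 176 mm (x) by 162 mm (y), rim 22 mm high, floor 3 mm thick, 0.8 kg, loose on the bench. Origin at the centre of its underside.
- ramekin: Small white ramekin, 66 mm across, 40 mm high, between flask and tray; leave it. Origin at the centre of its underside.
- spoon: Steel spoon, 150 mm long, lying on the bench near the robot; leave it.
- squeeze_bottle: Dark red sauce bottle, 62 mm across, 205 mm high; leave it. Origin at the centre of its underside.
- spice_jar: Spice jar, 48 mm across, 95 mm high; leave it. Origin at the centre of its underside.
- relish_tub: Clear tub of relish, 160 by 120 by 55 mm; leave it. Origin at the centre of its underside.
- canape_board: Wooden board with canapes, 170 by 260 mm, 45 mm high; leave it. Origin at the centre of its underside.
- pepper_mill: Wooden pepper mill, 52 mm across, 138 mm high; leave it. Origin at the centre of its underside.
Things that resemble listed ones, but are neither listed nor needed, are in the scene too. Leave any pink or yellow look-alike of the stopper alone.

How it is judged:
By the outcome, as a careful person would: the job done as asked, in the order asked, and still so for the second after the job is handed in, with the robot touching nothing.
It also fails if it takes over 72 s, if anything falls off the work surface, if the arm or the gripper's body presses on something with over 40 N, if the wrist force passes 120 N, or if a joint passes its speed limit or range.

## Working session

There is one attempt and no reset: what is moved stays moved. The work goes in short steps, Python scripts to look and compute and a shell command to move; the robot and the scene stay as the last step left them, time stands still between calls to the robot, and variables do not carry over. Pictures are saved under pics/ and viewed, at most 12 in all, crops included, and the job is handed in when it is done.

```bash
mkdir -p pics; python3 - <<'E'
from plant import ctrl,get_image,get_calibration
import cv2,numpy as np
s=ctrl.observe();print(s)
for n in("scene","side"):
    cv2.imwrite(f"pics/{n}0.png",get_image(n)[:,:,::-1]);c=get_calibration(n);print(n,c)
print(get_calibration("wrist"))
E
```

```text
{'time_s': 0.0, 'q': array([-70.85391838,  24.93598935,   1.43013259,  90.18838947,
        -0.66417876,  64.97412024,  -4.30349457]), 'qd': array([-0.02225158,  0.01036134, -0.05670724, -0.02227435,  0.03534207,
        0.0547029 ,  0.07112934]), 'effort': array([-2.25490930e-05, -6.70481157e+01,  1.02499165e+00, -3.16200542e+01,
        1.55371742e-02,  1.22859047e-02,  9.10875684e-06]), 'eef_pos': array([0.26421386, 0.56585026, 0.23053565]), 'tool_rot': array([[-9.06098504e-01,  4.23066445e-01, -5.32190863e-04],
       [ 4.23066755e-01,  9.06097305e-01, -1.48162863e-03],
       [-1.44610654e-04, -1.56765375e-03, -9.99998761e-01]]), 'wrist_force': array([ 0.07444037, -0.00357243,  0.66772078]), 'moment': array([-0.03371615,  0.02949659, -0.04643889]), 'gripper_force': 0.0, 'grip_width': 0.08536281277491224}
scene {'intrinsics': array([[518.91180694,   0.        , 322.44368691],
       [  0.        , 518.91180694, 229.8218779 ],
       [  0.        ,   0.        ,   1.        ]]), 'dist': array([-0.03168689,  0.        ,  0.        ,  0.        ,  0.        ]), 'R': array([[ 0.06828
[... 544 characters left out ...]
 0.38221853,  0.59073578, -0.71059147]]), 't': array([-0.41109436,  0.30721691,  1.17122185])}
{'intrinsics': array([[391.72119364,   0.        , 319.40923861],
       [  0.        , 391.72119364, 245.517999  ],
       [  0.        ,   0.        ,   1.        ]]), 'dist': array([-0.02039066,  0.        ,  0.        ,  0.        ,  0.        ]), 'hand_eye': array([[ 9.72709286e-04, -9.57093047e-01, -2.89779145e-01,
         7.45028458e-02],
       [ 9.99999415e-01,  7.93676363e-04,  7.35341351e-04,
        -7.86037598e-04],
       [-4.73799236e-04, -2.89779690e-01,  9.57093259e-01,
        -1.42138870e-01],
       [ 0.00000000e+00,  0.00000000e+00,  0.00000000e+00,
         1.00000000e+00]])}
```

View pics/scene0.png

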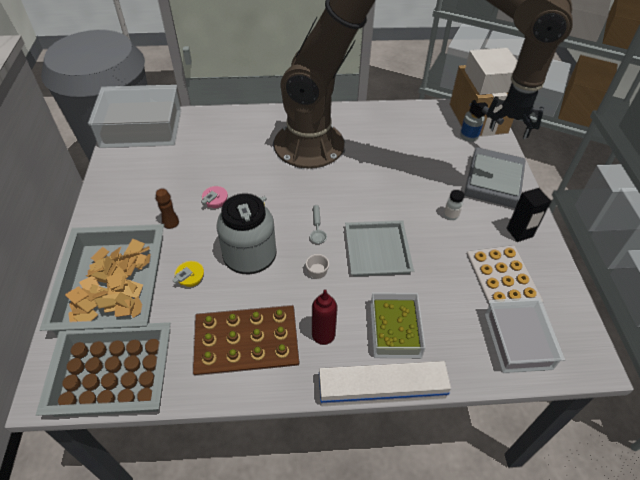

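View pics/side0.png

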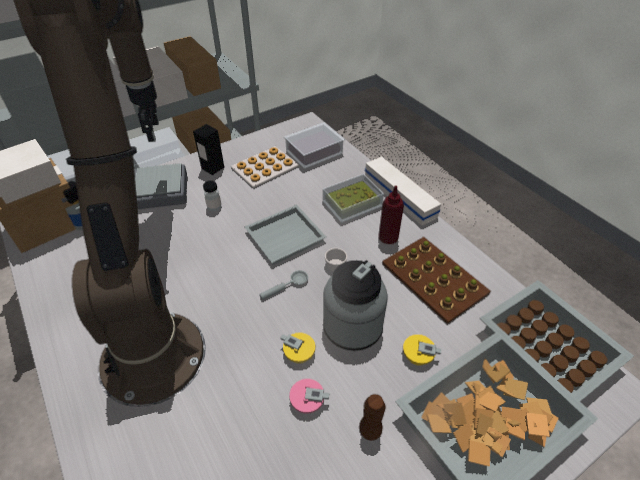

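Scene view: flask mouth around (244,211), tray around (378,248), ramekin (317,266), bottle (325,320). Side view: mouth around (358,277), tray (285,235). I'll enlarge both mouths.

```bash
cat > h.py <<'E'
import numpy as np,cv2
from plant import get_calibration
def ray(n,uv,s=None):
    c=get_calibration(n);K=c["intrinsics"]
    p=cv2.undistortPoints(np.array([[uv]],float),K,c["dist"])[0,0]
    d=np.array([p[0],p[1],1.])
    if "R" in c: R=c["R"];o=-R.T@c["t"];return o,R.T@d
    H=c["hand_eye"];T=s["tool_rot"];return s["eef_pos"]+T@H[:3,3],T@H[:3,:3]@d
def atz(n,uv,z,s=None):
    o,d=ray(n,uv,s);return o+d*(z-o[2])/d[2]
def proj(n,X):
    c=get_calibration(n);return cv2.projectPoints(np.array([X],float),cv2.Rodrigues(c["R"])[0],c["t"],c["intrinsics"],c["dist"])[0].ravel()
E
python3 - <<'E'
from h import *
a=cv2.imread("pics/scene0.png")[185:245,205:285];b=cv2.imread("pics/side0.png")[250:310,318:398]
cv2.imwrite("pics/crop0.png",np.vstack([cv2.resize(x,None,fx=5,fy=5,interpolation=cv2.INTER_CUBIC) for x in(a,b)]))
print(atz("scene",(244,211),.19),atz("side",(357,278),.19))
for uv in((345,223),(404,222),(411,273),(351,275)):print(atz("scene",uv,.022))
for uv in((297,208),(325,237),(277,263),(245,233)):print(atz("side",uv,.022))
print("ram",atz("scene",(317,261),.04),"bottle",atz("scene",(325,338),0))
E
```

```text
[ 0.48291893 -0.19381258  0.19      ] [ 0.47165567 -0.19861986  0.19      ]
[0.39329017 0.08872759 0.022     ]
[0.3990329  0.26720572 0.022     ]
[0.58738504 0.25464893 0.022     ]
[0.58446207 0.08692092 0.022     ]
[0.57137167 0.24630589 0.022     ]
[0.57462538 0.0881001  0.022     ]
[0.40108408 0.07715816 0.022     ]
[0.37914524 0.2366672  0.022     ]
ram [ 0.54432615 -0.00500045  0.04      ] bottle [0.76242325 0.0024578  0.        ]
```

View pics/crop0.png

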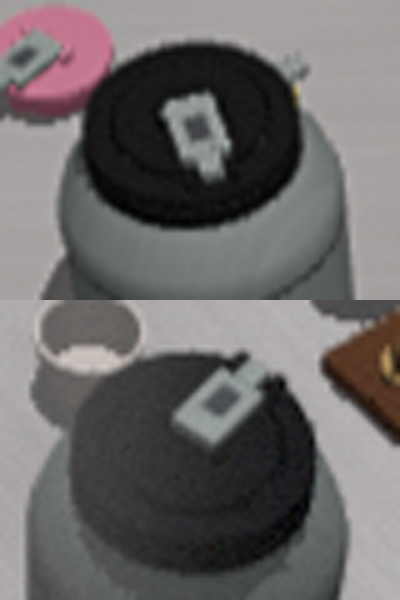

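The scene half shows the collar centred near crop (195,125), the tab from (185,98) to its nose at (210,180). In the side half the tab runs from (195,435) to its nose at (272,372), where the ears are.

```bash
python3 - <<'E'
from h import *
from plant import ctrl
a,b=atz("scene",(242,204.6),.198),atz("scene",(247,221),.198)
print(a,b,np.degrees(np.arctan2(*(b-a)[[1,0]])))
a,b=atz("side",(357,277),.198),atz("side",(372.4,264.4),.198)
print(a,b,np.degrees(np.arctan2(*(b-a)[[1,0]])))
# collar rim extremes: scene L/R at crop x 83,303 ; side 70,315
print(atz("scene",(205+193/5,185+120/5),.19),atz("side",(318+192/5,250+147/5),.19))
s=ctrl.observe();T=s["tool_rot"];p=s["eef_pos"];print(T.T@(np.array([.477,-.196,.33])-p))
E
```

```text
[ 0.46719075 -0.19871248  0.198     ] [ 0.52541002 -0.18414753  0.198     ] 14.04562993649007
[ 0.46917893 -0.20121619  0.198     ] [ 0.52271683 -0.19024598  0.198     ] 11.57992790075264
[ 0.47572556 -0.19507023  0.19      ] [ 0.467994   -0.20122664  0.19      ]
[-0.51516771 -0.60047242 -0.09850038]
```

```bash
python3 -m handwheel '[[[1,-30,-35,-30,0.13],[1,-60,-70,-60,0.26],[1,-90,-105,-100,0.39],[1,-122,-142,-100,0.52],[1,-154,-180,-100,0.65],[1,-186,-217,-100,0.78],[1,-218,-254,-100,0.91],[1,-250,-292,-100,1.04],[1,-282,-329,-100,1.17],[1,-310,-362,-100,1.3]]]'; python3 - <<'E'
from plant import ctrl
import numpy as np
s=ctrl.observe();T=s["tool_rot"];p=s["eef_pos"];x=T[:,0];print(s["time_s"],p,s["q"],np.degrees(np.arctan2(x[1],x[0])),T.T@(np.array([.477,-.196,.33])-p))
E
```

```text
time_s: 1.1
eef_pos: [0.3906, 0.1103, 0.3312]
tool_rot: [[0.17, 0.985, -0.0], [0.985, -0.17, 0.0], [0.0, -0.0, -1.0]]
wrist_force: [0.3, 1.1, -0.3]
grip_width: 0.0856
gripper_force: 0.0
1.1 [0.39055841 0.11033078 0.33124272] [-49.54133294  -2.38044754  25.6755445  110.10412818   1.05834964
  72.0364727  -34.02211664] 80.18928072399125 [-0.28712241  0.13737449  0.00110236]
```

```bash
python3 -m handwheel '[[[1,-32,15,0,0.13],[1,-64,30,0,0.26],[1,-96,46,0,0.39],[1,-128,61,0,0.52],[1,-160,76,0,0.65],[1,-192,92,0,0.78],[1,-224,107,0,0.91],[1,-256,122,0,1.04],[1,-287,137,0,1.17],[1,-287,137,0,1.17]]]'; python3 - <<'E'
from plant import ctrl,get_image
from h import *
s=ctrl.observe();T=s["tool_rot"];p=s["eef_pos"];x=T[:,0];print(s["time_s"],p,s["q"],np.degrees(np.arctan2(x[1],x[0])))
np.savez("w1.npz",eef_pos=p,tool_rot=T)
im=get_image("wrist")[:,:,::-1];cv2.imwrite("pics/w1f.png",im)
cv2.imwrite("pics/w1.png",im)
E
```

```text
time_s: 2.1
eef_pos: [0.4781, -0.1977, 0.3312]
tool_rot: [[0.975, 0.223, -0.0], [0.223, -0.975, -0.003], [-0.001, 0.003, -1.0]]
wrist_force: [0.0, -0.1, -0.1]
grip_width: 0.0854
gripper_force: 0.0
2.1 [ 0.47814565 -0.19773534  0.33118843] [-23.54019317  12.59336477  50.02500382  98.6557926   -9.87140409
  73.35523814 -48.48620731] 12.873222911363872
```

View pics/w1.png

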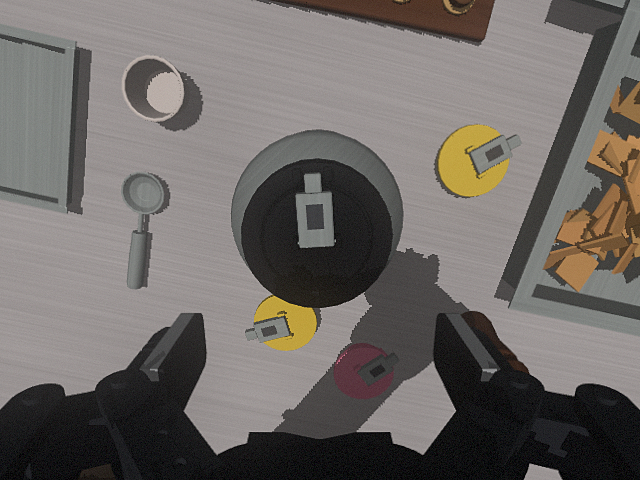

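The wrist view shows the tab dead ahead: nose tip at (313,174), plate corners (297,192), (332,191), (300,248), (335,246), collar centre about (317,232).

```bash
python3 - <<'E'
from h import *
s=dict(np.load("w1.npz"))
P=[atz("wrist",u,.200,s) for u in((313,174),(297,192),(332,191),(300,248),(335,246.5))]
print(np.array(P))
n,a,b,c,d=P
print(np.linalg.norm(a-b),np.linalg.norm(a-c),np.linalg.norm(b-d))
v=(a+b-c-d)/2;ang=np.arctan2(v[1],v[0]);print("yaw",np.degrees(ang))
u=np.array([np.cos(ang),np.sin(ang),0]);print("hinge from front",(a+b)/2-.037*u,"from nose",n-.05*u)
print("collar c",atz("wrist",(317,232),.19,s))
h=((a+b)/2-.037*u);t=h+u*.029;t[2]=.26
T=s["tool_rot"];print(T.T@(t-s["eef_pos"]))
E
```

```text
[[ 0.51791641 -0.18462765  0.2       ]
 [ 0.50322505 -0.17644623  0.2       ]
 [ 0.50938129 -0.20017238  0.2       ]
 [ 0.46354506 -0.18710923  0.2       ]
 [ 0.47036086 -0.21176231  0.2       ]]
0.02451182419490571 0.04108772699885218 0.04070528770898873
yaw 15.788511914882823
hinge from front [ 0.47069909 -0.19837653  0.2       ] from nose [ 0.46980278 -0.19823202  0.2       ]
collar c [ 0.47549454 -0.19708735  0.19      ]
[ 0.02163297 -0.00271204  0.0711589 ]
```

```bash
python3 -m handwheel '[[[0.5,10,-1.5,30,-0.045],[0,22,-3,60,-0.045],[0,22,-3,90,-0.045],[0,22,-3,110,-0.045],[0,22,-3,120,-0.045],[0,22,-3,125,-0.045],[0,22,-3,128,-0.045],[0,22,-3,130,-0.045],[0,22,-3,130,-0.045],[0,22,-3,130,-0.045]]]'; python3 - <<'E'
from plant import ctrl,get_image
from h import *
s=ctrl.observe();T=s["tool_rot"];x=T[:,0];print(s["time_s"],s["eef_pos"],np.degrees(np.arctan2(x[1],x[0])),s["wrist_force"],s["grip_width"])
im=get_image("wrist")[:,:,::-1]
cv2.imwrite("pics/w2.png",cv2.resize(im[160:460,120:520],None,fx=1.75,fy=1.75,interpolation=cv2.INTER_CUBIC))
E
```

```text
time_s: 3.15
eef_pos: [0.4994, -0.1853, 0.2019]
tool_rot: [[0.961, 0.276, 0.001], [0.276, -0.961, -0.0], [0.001, 0.0, -1.0]]
wrist_force: [0.4, 1.1, 0.0]
grip_width: 0.0427
gripper_force: 0.0
3.15 [ 0.49937594 -0.18533452  0.20185509] 16.029210375702 [0.44907245 1.09141105 0.0467771 ] 0.04272779904947414
```

View pics/w2.png

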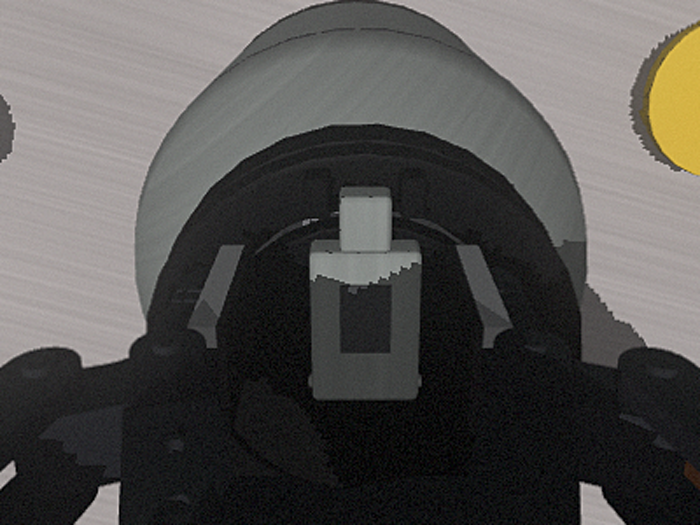

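The picture shows the plate spanning columns 310–420 (centre 365) while the finger tips (243 and 457) centre on 350: the tool must move about 4 mm along +y. The pads end short of the ears.

```bash
python3 -m handwheel '[[[0,0,2,0,0],[0,0,4,0,0],[-0.2,0,4,2,0],[-0.2,0,4,4,0],[-0.2,0,4,6,0],[-0.3,0,4,7,0],[-0.34,0,4,7,0],[-0.38,0,4,7,0],[-0.42,0,4,7,0],[-0.42,0,4,7,0]]]'
```

```text
time_s: 4.2
eef_pos: [0.5002, -0.189, 0.1944]
tool_rot: [[0.961, 0.276, 0.0], [0.276, -0.961, 0.0], [0.0, -0.0, -1.0]]
wrist_force: [-0.8, -0.2, 0.4]
grip_width: 0.0253
gripper_force: 21.1
```

```bash
python3 -m handwheel '[[[-0.42,0,0,-1,0],[-0.42,0,0,-2,0],[-0.42,-0.2,0,-3,0],[-0.42,-0.3,0,-4,0],[-0.42,-0.4,0,-5,0],[-0.42,-0.6,0,-6,0],[-0.42,-0.8,0,-7,0],[-0.42,-1,0,-8,0],[-0.42,-1.3,0,-9,0],[-0.42,-1.6,0,-10,0]]]'
```

```text
time_s: 5.2
eef_pos: [0.4982, -0.1895, 0.2042]
tool_rot: [[0.961, 0.276, -0.001], [0.276, -0.961, 0.0], [-0.001, -0.0, -1.0]]
wrist_force: [-3.7, -1.5, -8.8]
grip_width: 0.0254
gripper_force: 18.4
```

```bash
python3 -m handwheel '[[[-0.42,-1,0,-2.4,0],[-0.42,-2.1,0,-4.6,0],[-0.42,-3.2,0,-6.4,0],[-0.42,-4.4,0,-8,0],[-0.42,-5.6,0,-9.6,0],[-0.42,-7.1,0,-11.3,0],[-0.42,-8.8,0,-12.9,0],[-0.42,-10.4,0,-14.3,0],[-0.42,-12.4,0,-15.7,0],[-0.42,-12.4,0,-15.7,0]]]'; python3 - <<'E'
from plant import get_image
from h import *
im=get_image("side")[:,:,::-1];a=get_image("scene")[:,:,::-1]
cv2.imwrite("pics/s3.png",np.hstack([cv2.resize(x,(400,400),interpolation=cv2.INTER_CUBIC) for x in(im[210:310,308:408],a[150:250,200:300])]))
E
```

```text
time_s: 6.2
eef_pos: [0.4873, -0.1931, 0.2207]
tool_rot: [[0.961, 0.276, 0.002], [0.276, -0.961, -0.0], [0.002, 0.001, -1.0]]
wrist_force: [2.3, 2.6, 1.6]
grip_width: 0.0249
gripper_force: 12.7
```

View pics/s3.png

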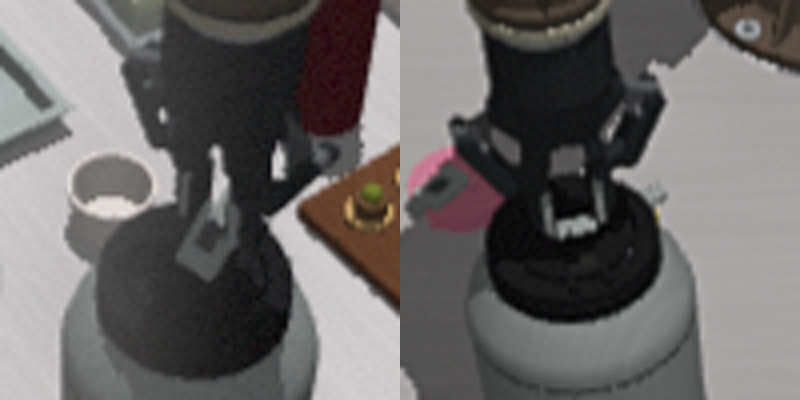

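The side half shows the tab lifted to roughly 60° between the fingers; nothing else disturbed. I'll continue the arc to the end stop.

```bash
python3 -m handwheel '[[[-0.42,-2,0,-1,0],[-0.42,-4,0,-1.9,0],[-0.42,-6,0,-2.7,0],[-0.42,-8,0,-3.3,0],[-0.42,-10,0,-3.8,0],[-0.42,-12,0,-4.2,0],[-0.42,-14,0,-4.5,0],[-0.42,-16,0,-4.7,0],[-0.42,-17,0,-4.8,0],[-0.42,-17,0,-4.8,0]]]'
```

```text
time_s: 7.3
eef_pos: [0.4712, -0.198, 0.2257]
tool_rot: [[0.961, 0.276, 0.002], [0.276, -0.961, -0.0], [0.002, 0.001, -1.0]]
wrist_force: [4.2, 1.1, 6.0]
grip_width: 0.0249
gripper_force: 11.2
```

```bash
python3 -m handwheel '[[[-0.42,-0.5,0,0,0],[-0.42,-1,0,0,0],[-0.42,-1.5,0,0,0],[-0.42,-2,0,0,0],[-0.42,-2.5,0,0,0],[-0.42,-3,0,0,0],[-0.42,-3.5,0,0,0],[-0.42,-4,0,0,0],[-0.42,-4,0,0,0],[-0.42,-4,0,0,0]]]'; python3 - <<'E'
from plant import get_image,ctrl
from h import *
np.savez("w4.npz",**{k:ctrl.observe()[k] for k in("eef_pos","tool_rot")})
a=get_image("side")[:,:,::-1];b=get_image("wrist")[:,:,::-1]
cv2.imwrite("pics/s4.png",np.hstack([cv2.resize(a[220:320,308:388],(320,400),interpolation=cv2.INTER_CUBIC),cv2.resize(b,(480,360))[:, :].repeat(1,0) if 0 else cv2.resize(b[80:480],(480,400))]))
E
```

```text
time_s: 8.3
eef_pos: [0.4675, -0.1993, 0.2259]
tool_rot: [[0.961, 0.276, 0.003], [0.276, -0.961, -0.001], [0.002, 0.001, -1.0]]
wrist_force: [4.5, 1.4, 6.8]
grip_width: 0.025
gripper_force: 10.7
```

View pics/s4.png

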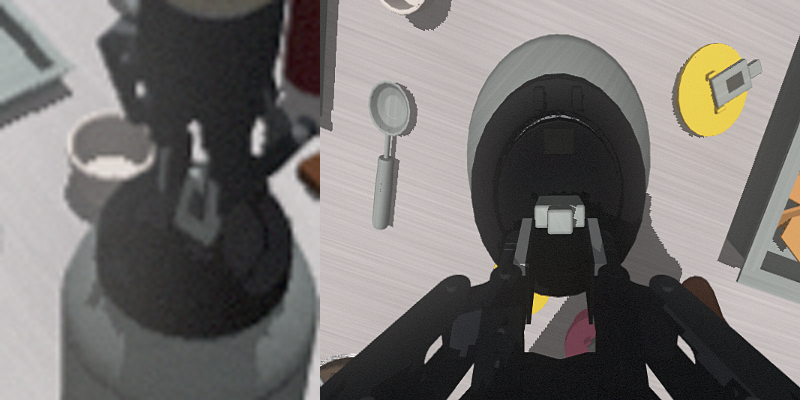

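The wrist part shows the tab almost end-on between the fingers, nose block at about crop (559,220) → image (319,300), shoulders at crop rows 197–228. I'll compare with the projected upright tab.

```bash
python3 - <<'E'
from h import *
s=dict(np.load("w4.npz"));c=get_calibration("wrist");H=c["hand_eye"]
def pw(X):
    q=H[:3,:3].T@(s["tool_rot"].T@(X-s["eef_pos"])-H[:3,3]);return cv2.projectPoints(q[None],np.zeros(3),np.zeros(3),c["intrinsics"],c["dist"])[0].ravel()
h=np.array([.4715,-.198,.1955]);u=np.array([.961,.276,0]);v=np.array([-.276,.961,0]);z=np.array([0,0,1.])
f=lambda p:np.round([320+.75*p[0],p[1]-80])
for th in(1.1,1.25,1.4,1.57):
    r=np.cos(th)*u+np.sin(th)*z;n=-np.sin(th)*u+np.cos(th)*z
    print(th,[f(pw(h+.05*r+k*n)).tolist() for k in(-.0045,.0045)],[f(pw(h+.037*r+y*v-.0045*n)).tolist() for y in(-.013,.013)], [f(pw(h+.037*r+.0045*n)).tolist()])
E
```

```text
1.1 [[559.0, 173.0], [559.0, 198.0]] [[585.0, 178.0], [533.0, 178.0]] [[559.0, 202.0]]
1.25 [[559.0, 194.0], [559.0, 220.0]] [[585.0, 193.0], [533.0, 193.0]] [[559.0, 217.0]]
1.4 [[559.0, 216.0], [559.0, 241.0]] [[585.0, 208.0], [533.0, 207.0]] [[559.0, 231.0]]
1.57 [[559.0, 240.0], [559.0, 263.0]] [[585.0, 224.0], [533.0, 224.0]] [[559.0, 245.0]]
```

Tab is at about 1.38 rad and the pads are slipping on it. I'll release, back off along +x, shut the fingers and push the tab to its stop.

```bash
python3 -m handwheel '[[[-0.1,0,0,0,0],[0,0,0,0,0],[0,0,0,0,0],[0,15,0,-2,0],[0,34,0,-4,0],[-0.5,40,0,-4,0],[-1,40,0,-4,0],[-1,40,0,-4,0],[-1,40,0,-4,0],[-1,40,0,-4,0]]]'; python3 -m handwheel '[[[-1,-5,0,0,0],[-1,-10,0,0,0],[-1,-13,0,0,0],[-1,-15,0,0,0],[-1,-16.5,0,0,0],[-1,-18,0,0,0],[-1,-19,0,0,0],[-1,-20,0,0,0],[-1,-20,0,0,0],[-1,-20,0,0,0]]]'
```

```text
time_s: 9.4
eef_pos: [0.5044, -0.188, 0.2288]
tool_rot: [[0.961, 0.275, -0.0], [0.275, -0.961, 0.0], [-0.0, -0.0, -1.0]]
wrist_force: [0.8, -0.5, -0.1]
grip_width: -0.0
gripper_force: 0.0
time_s: 10.4
eef_pos: [0.4857, -0.1932, 0.2288]
tool_rot: [[0.961, 0.276, -0.0], [0.276, -0.961, -0.0], [-0.0, -0.0, -1.0]]
wrist_force: [1.5, 0.6, 1.6]
grip_width: 0.0
gripper_force: 0.9
```

```bash
python3 -m handwheel '[[[-1,-0.5,0,0,0],[-1,-1,0,0,0],[-1,-1.5,0,0,0],[-1,-2,0,0,0],[-1,-2.5,0,0,0],[-1,-2.5,0,0,0],[-1,-2.5,0,0,0],[-1,-2.5,0,0,0],[-1,-2.5,0,0,0],[-1,-2.5,0,0,0]]]'
```

```text
time_s: 11.4
eef_pos: [0.4834, -0.1939, 0.2288]
tool_rot: [[0.961, 0.276, 0.0], [0.276, -0.961, 0.0], [0.0, -0.0, -1.0]]
wrist_force: [3.8, 0.2, -0.5]
grip_width: -0.0
gripper_force: 1.9
```

```bash
python3 -m handwheel '[[[-1,-0.5,0,0,0],[-1,-1,0,0,0],[-1,-1.5,0,0,0],[-1,-2,0,0,0],[-1,-2.5,0,0,0],[-1,-3,0,0,0],[-1,-3,0,0,0],[-1,-3,0,0,0],[-1,-3,0,0,0],[-1,-3,0,0,0]]]'
```

```text
time_s: 12.4
eef_pos: [0.4821, -0.1938, 0.2288]
tool_rot: [[0.961, 0.277, 0.002], [0.277, -0.961, 0.0], [0.002, 0.001, -1.0]]
wrist_force: [11.1, 2.7, -6.4]
grip_width: -0.0002
gripper_force: 5.2
```

Firm resistance (11 N): the tab is at its stop. Now back off, rise, and turn 90° for the grip across the broad faces, then look.

```bash
python3 -m handwheel '[[[-1,10,0,0,0],[-1,10,0,-30,0.13],[0,10,0,-65,0.28],[0,0,0,-70,0.42],[0,-10,0,-70,0.57],[0,-10,0,-70,0.71],[0,-10,0,-70,0.86],[0,-10,0,-70,1.0],[0,-10,0,-70,1.15],[0,-10,0,-70,1.3]]]';python3 -m handwheel '[[[0,0,0,0,0.14],[0,0,0,0,0.27],[0,0,0,0,0.27],[0,0,0,0,0.27],[0,0,0,0,0.27],[0,0,0,0,0.27],[0,0,0,0,0.27],[0,0,0,0,0.27],[0,0,0,0,0.27],[0,0,0,0,0.27]]]'; python3 - <<'E'
from plant import get_image,ctrl
from h import *
s=ctrl.observe();np.savez("w5.npz",**{k:s[k] for k in("eef_pos","tool_rot")});print(s["q"])
b=get_image("wrist")[:,:,::-1]
cv2.imwrite("pics/s5.png",cv2.resize(b[180:420,160:480],None,fx=2.5,fy=2.5,interpolation=cv2.INTER_CUBIC))
E
```

```text
time_s: 13.4
eef_pos: [0.47, -0.1976, 0.2987]
tool_rot: [[0.517, -0.856, -0.002], [-0.856, -0.517, 0.0], [-0.001, 0.001, -1.0]]
wrist_force: [-0.0, -0.9, 0.3]
grip_width: 0.0427
gripper_force: 0.0
time_s: 14.4
eef_pos: [0.4708, -0.1975, 0.2988]
tool_rot: [[0.277, -0.961, 0.0], [-0.961, -0.277, 0.0], [-0.0, -0.0, -1.0]]
wrist_force: [-0.2, -0.0, -0.5]
grip_width: 0.043
gripper_force: 0.0
[ -36.15456671   20.03018297   71.89548141  103.29959682  -20.1004275
   71.35744806 -122.5880095 ]
```

View pics/s5.png

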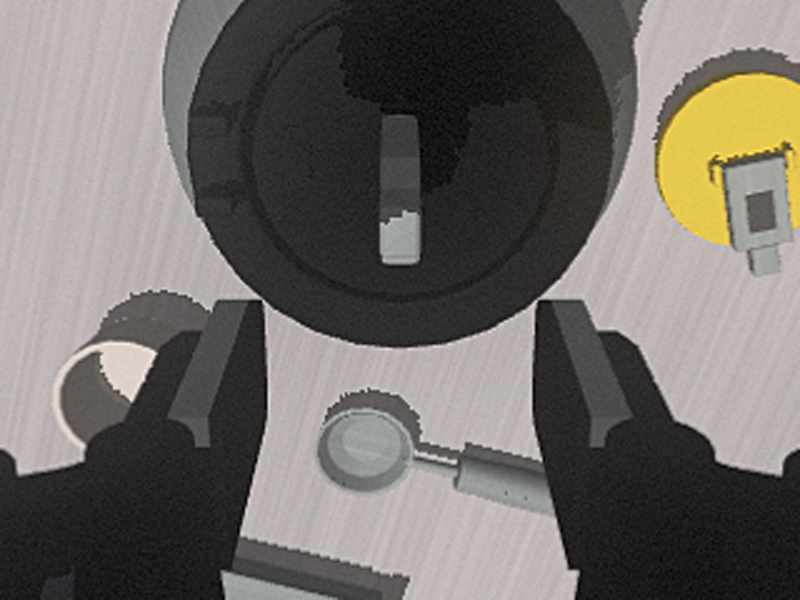

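The picture shows the tab as a narrow upright wing at crop columns 382–419 (centre 400), rows 115–265, midway between the finger tips (265 and 537). So it is upright and centred along the closing line.

```bash
python3 - <<'E'
from h import *
s=dict(np.load("w5.npz"));c=get_calibration("wrist");H=c["hand_eye"]
def pt(t):
    q=H[:3,:3].T@(np.array(t)-H[:3,3]);p=cv2.projectPoints(q[None],np.zeros(3),np.zeros(3),c["intrinsics"],c["dist"])[0].ravel();return np.round((p-[160,180])*2.5)
# tool coords: TCP z .2988; heights
for dx in(0,.004):
  for n,x,z in(("plate lo+",.013,.2325),("plate-",-.013,.2325),("nose+",.006,.2455),("nose-",-.006,.2455),("base+",.013,.191)):print(dx,n,pt((x+dx,0,.2988-z)))
E
```

```text
0 plate lo+ [394. 154.]
0 plate- [394. 263.]
0 nose+ [394. 204.]
0 nose- [394. 256.]
0 base+ [395. 110.]
0.004 plate lo+ [394. 137.]
0.004 plate- [394. 247.]
0.004 nose+ [394. 186.]
0.004 nose- [394. 239.]
0.004 base+ [395.  95.]
```

```bash
python3 -m handwheel '[[[0,0,0,30,0],[0,0,0,60,0],[0,0,0,80,0],[0,0,0,88,0],[0,0,0,91,0],[-0.4,0,0,91,0],[-1,0,0,91,0],[-1,0,0,91,0],[-1,0,0,91,0],[-1,0,0,91,0]]]'; python3 -c "
from plant import ctrl;s=ctrl.observe();print(s['moment'],s['wrist_force'])"
```

```text
time_s: 15.45
eef_pos: [0.4713, -0.1978, 0.2084]
tool_rot: [[0.277, -0.961, 0.001], [-0.961, -0.277, -0.0], [0.001, -0.001, -1.0]]
wrist_force: [-0.2, -0.7, 1.6]
grip_width: 0.008
gripper_force: 61.3
[-0.22743064 -0.06413523 -0.06016802] [-0.18864872 -0.70215981  1.60699852]
```

```bash
python3 -m handwheel '[[[-1,0,0,-0.1,-0.06],[-1,0,0,-0.2,-0.12],[-1,0,0,-0.3,-0.18],[-1,0,0,-0.45,-0.25],[-1,0,0,-0.55,-0.32],[-1,0,0,-0.7,-0.39],[-1,0,0,-0.8,-0.46],[-1,0,0,-0.9,-0.53],[-1,0,0,-1,-0.6],[-1,0,0,-1,-0.6]]]'; python3 -c "
from plant import ctrl;s=ctrl.observe();print(s['moment'],s['wrist_force'])"
```

```text
time_s: 16.45
eef_pos: [0.471, -0.1975, 0.209]
tool_rot: [[0.772, -0.636, 0.001], [-0.636, -0.772, 0.0], [0.0, -0.001, -1.0]]
wrist_force: [0.1, -0.4, 2.4]
grip_width: 0.008
gripper_force: 61.0
[-0.01391469 -0.00171398  0.06424771] [ 0.13114612 -0.36929081  2.42235578]
```

```bash
python3 -m handwheel '[[[-1,0,0,-0.1,-0.06],[-1,0,0,-0.2,-0.12],[-1,0,0,-0.3,-0.18],[-1,0,0,-0.4,-0.25],[-1,0,0,-0.5,-0.32],[-1,0,0,-0.6,-0.38],[-1,0,0,-1,-0.38],[-1,0,0,-1.4,-0.38],[-1,0,0,-1.8,-0.38],[-1,0,0,-1.8,-0.38]]]'; python3 -c "
from plant import ctrl;s=ctrl.observe();print(s['moment'],s['wrist_force'],s['eef_pos'])"
```

```text
time_s: 17.45
eef_pos: [0.4705, -0.1973, 0.2101]
tool_rot: [[0.952, -0.307, -0.001], [-0.307, -0.952, 0.0], [-0.001, 0.0, -1.0]]
wrist_force: [0.9, -1.7, -8.6]
grip_width: 0.0081
gripper_force: 59.5
[-0.15347704 -0.243284   -0.04059269] [ 0.92563929 -1.69041544 -8.563846  ] [ 0.47046355 -0.19727786  0.21008615]
```

```bash
python3 -m handwheel '[[[-1,0,0,0,-0.04],[-1,0,0,0,-0.08],[-1,0,0,0,-0.12],[-1,0,0,-0.1,-0.12],[-1,0,0,-0.2,-0.12],[-1,0,0,-0.3,-0.12],[-1,0,0,-0.3,-0.12],[-1,0,0,-0.3,-0.12],[-1,0,0,-0.3,-0.12],[-1,0,0,-0.3,-0.12]]]'; python3 -c "
from plant import ctrl;s=ctrl.observe();print(s['moment'],s['wrist_force'],s['eef_pos'])"
```

```text
time_s: 18.45
eef_pos: [0.4702, -0.1971, 0.2104]
tool_rot: [[0.982, -0.189, -0.002], [-0.189, -0.982, 0.001], [-0.002, -0.0, -1.0]]
wrist_force: [-1.8, 0.8, -18.7]
grip_width: 0.0084
gripper_force: 58.4
[ 0.26366739  0.59457113 -0.0122908 ] [ -1.76047066   0.84934622 -18.68841884] [ 0.47017269 -0.19711684  0.21036289]
```

```bash
python3 -m handwheel '[[[-1,0,0,0.2,0],[-1,0,0,0.5,0],[-1,0,0,0.5,-0.04],[-1,0,0,0.5,-0.08],[-1,0,0,0.5,-0.12],[-1,0,0,0.5,-0.12],[-1,0,0,0.5,-0.12],[-1,0,0,0.5,-0.12],[-1,0,0,0.5,-0.12],[-1,0,0,0.5,-0.12]]]'; python3 -c "
from plant import ctrl;s=ctrl.observe();print(s['moment'],s['wrist_force'],s['eef_pos'])"
```

```text
time_s: 19.45
eef_pos: [0.4723, -0.1974, 0.2108]
tool_rot: [[0.997, -0.071, 0.003], [-0.071, -0.997, -0.001], [0.003, 0.0, -1.0]]
wrist_force: [5.2, 1.6, -19.1]
grip_width: 0.0084
gripper_force: 58.3
[ 0.18187927 -1.38471813 -0.14646071] [  5.24329545   1.62067676 -19.05196089] [ 0.47226475 -0.19743988  0.21081824]
```

```bash
python3 -m handwheel '[[[-1,0,0,0.2,0],[-1,0,0,0.4,0],[-1,0,0,0.6,0],[-1,0,0,0.8,0],[-1,0,0,1,0],[-1,0,0,1,0],[-1,0,0,1,0],[-1,0,0,1,0],[-1,0,0,1,0],[-1,0,0,1,0]]]'; python3 -c "
from plant import ctrl;s=ctrl.observe();print(s['moment'],s['wrist_force'],s['eef_pos'])"
```

```text
time_s: 20.45
eef_pos: [0.4707, -0.1977, 0.2095]
tool_rot: [[0.998, -0.071, 0.0], [-0.071, -0.998, -0.0], [0.0, 0.0, -1.0]]
wrist_force: [-0.0, -0.2, -2.6]
grip_width: 0.008
gripper_force: 60.7
[ 0.02099156 -0.03730852 -0.0097441 ] [-5.01511088e-05 -1.82175576e-01 -2.58244155e+00] [ 0.47071895 -0.19770926  0.2095326 ]
```

```bash
python3 -m handwheel '[[[-1,0,0,0,-0.04],[-1,0,0,0,-0.08],[-1,0,0,0,-0.12],[-1,0,0,-0.2,-0.12],[-1,0,0,-0.4,-0.12],[-1,0,0,-0.6,-0.12],[-1,0,0,-0.8,-0.12],[-1,0,0,-0.9,-0.12],[-1,0,0,-0.9,-0.12],[-1,0,0,-0.9,-0.12]]]'; python3 -c "
from plant import ctrl;s=ctrl.observe();print(s['moment'],s['wrist_force'],s['eef_pos'])"
```

```text
time_s: 21.45
eef_pos: [0.4708, -0.1975, 0.2103]
tool_rot: [[0.999, 0.05, 0.0], [0.05, -0.999, -0.0], [0.0, 0.0, -1.0]]
wrist_force: [-0.2, 0.1, -1.6]
grip_width: 0.0081
gripper_force: 60.7
[-0.04006173 -0.00109674  0.02357828] [-0.1500467   0.06085807 -1.58453529] [ 0.47084708 -0.19749568  0.21031432]
```

```bash
python3 -m handwheel '[[[-1,0,0,-0.2,0],[-1,0,0,-0.4,0],[-1,0,0,-0.6,0],[-1,0,0,-0.8,0],[-1,0,0,-1,0],[-1,0,0,-1,0],[-1,0,0,-1,0],[-1,0,0,-1,0],[-1,0,0,-1,0],[-1,0,0,-1,0]]]'; python3 -c "
from plant import ctrl;s=ctrl.observe();print(s['moment'],s['wrist_force'],s['eef_pos'])"
```

```text
time_s: 22.45
eef_pos: [0.4709, -0.1975, 0.2113]
tool_rot: [[0.999, 0.05, 0.0], [0.05, -0.999, 0.0], [0.0, -0.0, -1.0]]
wrist_force: [-0.2, -0.2, -2.8]
grip_width: 0.008
gripper_force: 60.7
[0.04233818 0.05087718 0.0209782 ] [-0.20240127 -0.22074951 -2.79283809] [ 0.47085875 -0.19748657  0.21130898]
```

```bash
python3 -m handwheel '[[[-1,0,0,-0.3,-0.02],[-1,0,0,-0.6,-0.04],[-1,0,0,-0.9,-0.04],[-1,0,0,-1.2,-0.04],[-1,0,0,-1.5,-0.04],[-1,0,0,-1.7,-0.04],[-1,0,0,-1.9,-0.04],[-1,0,0,-2,-0.04],[-1,0,0,-2,-0.04],[-1,0,0,-2,-0.04]]]'; python3 -c "
from plant import ctrl;s=ctrl.observe();print(s['moment'],s['wrist_force'],s['eef_pos'])"
```

```text
time_s: 23.45
eef_pos: [0.4709, -0.1975, 0.2133]
tool_rot: [[0.996, 0.09, 0.0], [0.09, -0.996, 0.0], [0.0, -0.0, -1.0]]
wrist_force: [-1.3, 0.4, -3.1]
grip_width: 0.008
gripper_force: 60.7
[-0.04839114  0.01824551 -0.01178567] [-1.25408052  0.36188401 -3.0771661 ] [ 0.47086645 -0.19747352  0.21330489]
```

It comes free. Lift straight out, slowly at first.

```bash
python3 -m handwheel '[[[-1,0,0,-2,0],[-1,0,0,-4,0],[-1,0,0,-7,0],[-1,0,0,-10,0],[-1,0,0,-14,0],[-1,0,0,-20,0],[-1,0,0,-30,0],[-1,0,0,-45,0],[-1,0,0,-60,0],[-1,0,0,-60,0]]]'; python3 - <<'E'
from plant import ctrl
from h import *
s=ctrl.observe();print(s['wrist_force'],s['q'])
im=cv2.imread("pics/scene0.png")[210:290,335:425];b=cv2.imread("pics/side0.png")[195:275,235:335]
cv2.imwrite("pics/tray.png",np.hstack([cv2.resize(im,(405,360),interpolation=cv2.INTER_CUBIC),cv2.resize(b,(395,316),interpolation=cv2.INTER_CUBIC).repeat(1,0) if 0 else cv2.copyMakeBorder(cv2.resize(b,(395,316)),0,44,0,0,0)]))
E
```

```text
time_s: 24.45
eef_pos: [0.4719, -0.1982, 0.2755]
tool_rot: [[0.996, 0.089, 0.004], [0.089, -0.996, -0.001], [0.004, 0.001, -1.0]]
wrist_force: [-0.3, 0.3, -2.2]
grip_width: 0.0079
gripper_force: 60.8
[-0.31319389  0.3437674  -2.24829402] [-19.48182079  13.91647787  45.53042334 104.66614917 -10.91635754
  65.67051738 -55.16540715]
```

View pics/tray.png

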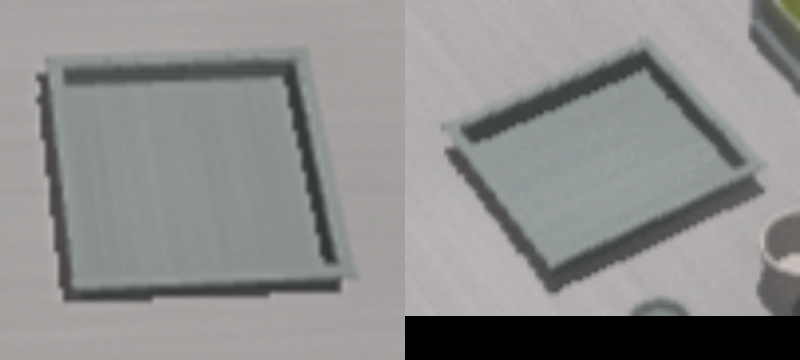

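The tray's rim corners: scene crop (45,58), (305,48), (355,275), (70,288); side crop (443,125), (642,40), (765,168), (550,270).

```bash
python3 - <<'E'
from plant import ctrl
from h import *
A=np.array([atz("scene",(335+x/4.5,210+y/4.5),.022) for x,y in((45,58),(305,48),(355,275),(70,280))])
B=np.array([atz("side",(235+(x-405)/3.95,195+y/3.95),.022) for x,y in((443,125),(642,40),(765,168),(550,270))])
print(A,A.mean(0));print(B,B.mean(0))
m=(A.mean(0)+B.mean(0))/2;s=ctrl.observe();print(m,s["tool_rot"].T@(m-s["eef_pos"]))
E
```

```text
[[0.39284867 0.08877034 0.022     ]
 [0.39350961 0.26440936 0.022     ]
 [0.58144501 0.26389864 0.022     ]
 [0.5749942  0.08666485 0.022     ]] [0.48569937 0.1759358  0.022     ]
[[0.39075796 0.26217861 0.022     ]
 [0.5731329  0.26171742 0.022     ]
 [0.57626896 0.0843379  0.022     ]
 [0.38767268 0.08433683 0.022     ]] [0.48195813 0.17314269 0.022     ]
[0.48382875 0.17453925 0.022     ] [ 0.04428871 -0.37040154  0.25332211]
```

```bash
python3 -m handwheel '[[[-1,2,-15,0,0],[-1,6,-50,0,0],[-1,11,-92,0,0],[-1,16,-135,0,0],[-1,22,-180,0,0],[-1,27,-225,0,0],[-1,32,-270,0,0],[-1,38,-315,0,0],[-1,42,-350,0,0],[-1,44,-370,0,0]]]'; python3 -m handwheel '[[[-1,0,0,10,0],[-1,0,0,30,0],[-1,0,0,60,0],[-1,0,0,90,0],[-1,0,0,120,0],[-1,0,0,145,0],[-1,0,0,165,0],[-1,0,0,180,0],[-1,0,0,185,0],[-1,0,0,185,0]]]'; python3 - <<'E'
from plant import ctrl,get_image
from h import *
s=ctrl.observe();print(s['wrist_force'],s['moment'],s['eef_pos'])
b=get_image("scene")[:,:,::-1][170:290,320:440];a=get_image("side")[:,:,::-1][180:280,230:330]
cv2.imwrite("pics/s7.png",np.hstack([cv2.resize(x,(400,400),interpolation=cv2.INTER_CUBIC) for x in(b,a)]))
E
```

```text
time_s: 25.45
eef_pos: [0.4808, 0.1788, 0.2727]
tool_rot: [[0.996, 0.094, -0.001], [0.094, -0.996, 0.0], [-0.001, -0.001, -1.0]]
wrist_force: [-0.2, -0.3, -2.5]
grip_width: 0.0083
gripper_force: 60.7
time_s: 26.45
eef_pos: [0.4811, 0.1741, 0.0877]
tool_rot: [[0.996, 0.089, -0.001], [0.089, -0.996, -0.001], [-0.001, 0.001, -1.0]]
wrist_force: [-0.7, 0.1, -2.2]
grip_width: 0.0083
gripper_force: 60.6
[-0.72079855  0.12996984 -2.23025958] [0.01123146 0.01029985 0.00735183] [0.4811254  0.1740664  0.08772311]
```

View pics/s7.png

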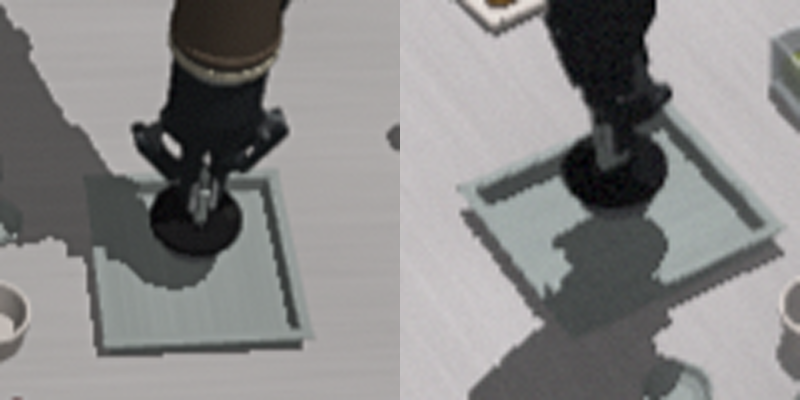

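The stopper hangs level over the middle of the tray. Contact is expected about 36 mm further down; go slowly.

```bash
python3 -m handwheel '[[[-1,0,0,8,0],[-1,0,0,16,0],[-1,0,0,22,0],[-1,0,0,26,0],[-1,0,0,29,0],[-1,0,0,31,0],[-1,0,0,32,0],[-1,0,0,33,0],[-1,0,0,33,0],[-1,0,0,33,0]]]'; python3 -m handwheel '[[[-1,0,0,0.3,0],[-1,0,0,0.6,0],[-1,0,0,0.9,0],[-1,0,0,1.2,0],[-1,0,0,1.5,0],[-1,0,0,1.8,0],[-1,0,0,2,0],[-1,0,0,2.2,0],[-1,0,0,2.2,0],[-1,0,0,2.2,0]]]'
```

```text
time_s: 27.55
eef_pos: [0.4816, 0.175, 0.0554]
tool_rot: [[0.996, 0.09, 0.0], [0.09, -0.996, 0.0], [0.0, -0.0, -1.0]]
wrist_force: [-0.7, -0.3, -3.0]
grip_width: 0.0083
gripper_force: 60.7
time_s: 28.55
eef_pos: [0.4815, 0.175, 0.0531]
tool_rot: [[0.996, 0.09, 0.0], [0.09, -0.996, 0.0], [0.0, -0.0, -1.0]]
wrist_force: [-0.4, -0.1, -2.1]
grip_width: 0.0081
gripper_force: 60.7
```

```bash
python3 -m handwheel '[[[-1,0,0,0.2,0],[-1,0,0,0.4,0],[-1,0,0,0.6,0],[-1,0,0,0.8,0],[-1,0,0,1,0],[-1,0,0,1.2,0],[-1,0,0,1.4,0],[-1,0,0,1.4,0],[-1,0,0,1.4,0],[-1,0,0,1.4,0]]]'
```

```text
time_s: 29.55
eef_pos: [0.4816, 0.175, 0.0517]
tool_rot: [[0.996, 0.09, 0.0], [0.09, -0.996, 0.0], [0.0, -0.0, -1.0]]
wrist_force: [-0.5, 0.1, -2.4]
grip_width: 0.0083
gripper_force: 60.7
```

```bash
python3 -m handwheel '[[[-1,0,0,0.2,0],[-1,0,0,0.4,0],[-1,0,0,0.6,0],[-1,0,0,0.8,0],[-1,0,0,1,0],[-1,0,0,1.2,0],[-1,0,0,1.2,0],[-1,0,0,1.2,0],[-1,0,0,1.2,0],[-1,0,0,1.2,0]]]'
```

```text
time_s: 30.55
eef_pos: [0.4815, 0.175, 0.0505]
tool_rot: [[0.996, 0.09, 0.0], [0.09, -0.996, 0.0], [0.0, -0.0, -1.0]]
wrist_force: [0.5, 0.7, -2.4]
grip_width: 0.0082
gripper_force: 60.7
```

```bash
python3 -m handwheel '[[[-1,0,0,0.2,0],[-1,0,0,0.4,0],[-1,0,0,0.6,0],[-1,0,0,0.8,0],[-1,0,0,1,0],[-1,0,0,1.2,0],[-1,0,0,1.2,0],[-1,0,0,1.2,0],[-1,0,0,1.2,0],[-1,0,0,1.2,0]]]'
```

```text
time_s: 31.55
eef_pos: [0.4816, 0.1749, 0.05]
tool_rot: [[0.996, 0.089, 0.0], [0.089, -0.996, 0.001], [0.0, -0.001, -1.0]]
wrist_force: [-3.3, -2.4, 10.8]
grip_width: 0.0083
gripper_force: 62.7
```

Contact. Ease off half a millimetre, open slowly, retreat straight up.

```bash
python3 -m handwheel '[[[-1,0,0,-0.3,0],[-1,0,0,-0.6,0],[-1,0,0,-0.6,0],[-0.7,0,0,-0.6,0],[-0.6,0,0,-0.6,0],[-0.4,0,0,-0.6,0],[-0.2,0,0,-0.6,0],[0,0,0,-0.6,0],[0,0,0,-0.6,0],[0,0,0,-0.6,0]]]'; python3 -m handwheel '[[[0,0,0,-5,0],[0,0,0,-15,0],[0,0,0,-30,0],[0,0,0,-55,0],[0,0,0,-85,0],[0,0,0,-115,0],[0,0,0,-145,0],[0,0,0,-170,0],[0,0,0,-180,0],[0,0,0,-180,0]]]'; python3 -m handwheel '[[[0,-20,0,0,0],[0,-50,0,0,0],[0,-80,0,0,0],[0,-80,0,0,0],[0,-80,0,0,0],[0,-80,0,0,0],[0,-80,0,0,0],[0,-80,0,0,0],[0,-80,0,0,0],[0,-80,0,0,0]]]'; python3 - <<'E'
from plant import get_image
import cv2,numpy as np
b=get_image("scene")[:,:,::-1][180:300,190:430];a=get_image("side")[:,:,::-1][190:350,230:410]
cv2.imwrite("pics/s8.png",np.hstack([cv2.resize(b,(480,240),interpolation=cv2.INTER_CUBIC).repeat(1,0) if 0 else cv2.copyMakeBorder(cv2.resize(b,(440,220)),0,60,0,0,0),cv2.resize(a,(315,280),interpolation=cv2.INTER_CUBIC)]))
E
```

```text
time_s: 32.55
eef_pos: [0.4815, 0.175, 0.0499]
tool_rot: [[0.996, 0.09, -0.0], [0.09, -0.996, 0.0], [-0.0, -0.0, -1.0]]
wrist_force: [-1.0, 0.3, 0.1]
grip_width: 0.043
gripper_force: 0.0
time_s: 33.55
eef_pos: [0.4822, 0.1752, 0.2314]
tool_rot: [[0.996, 0.09, 0.002], [0.09, -0.996, 0.002], [0.003, -0.002, -1.0]]
wrist_force: [-0.2, 0.6, -0.7]
grip_width: 0.0428
gripper_force: 0.0
time_s: 34.55
eef_pos: [0.402, 0.1677, 0.2298]
tool_rot: [[0.996, 0.089, 0.0], [0.089, -0.996, -0.0], [0.0, 0.0, -1.0]]
wrist_force: [0.7, 0.3, -0.2]
grip_width: 0.0427
gripper_force: 0.0
```

View pics/s8.png

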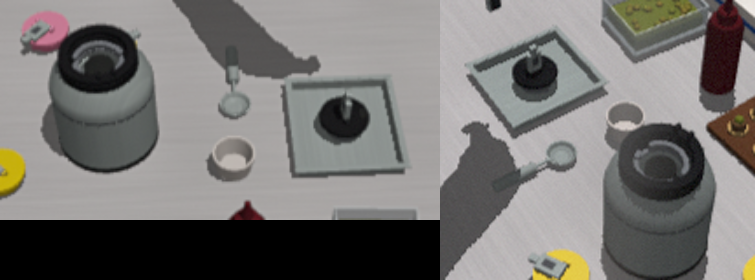

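The flask is open and the stopper stands upright with its tab up in the middle of the tray (left half (345,115), right half (535,72)). The ramekin and spoon are where they were.

```bash
python3 -c "
from plant import finish_job;print(finish_job())"
```

```text
the job is handed in; nothing more can be done
None
```

I opened the flask and handed the job in at about 35 s: the stopper came free after about 1.35 rad and stands upright, tab up, in the middle of the small tray, nothing else looks moved, and the most I pulled while feeling for the gap was about 19 N at the readings (30 N limit).

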